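# Feel along a bent brass strip to the solder lump

### The arm

A 7-joint arm with a two-finger parallel gripper is mounted at the origin on the work surface. World frame = base frame: x ahead of the robot, y to its left, z up, the work surface at z = 0. Lengths are in m, angles in rad, forces in N, time in s.
With the tool pointing down it reaches from about 0.425 to 0.875 m from the base axis. Payload 8.4 kg.
Tool frame: the origin (TCP) lies on the centre line of the jaws, within the pads' length; the fingertips stand 8 mm ahead of it and the grasp point (between the pads) lies 11 mm behind it; y points along the fingers, z is the direction in which the jaws open and shut, and the axes are right-handed (so a half turn about y gives the same grasp; the last joint's range is limited). The gripper opens to 87 mm and grips with 3 to 60 N. Pads are 19 mm wide; open, the fingers measure 117 mm over their backs; the gripper's body (75 mm by 190 mm) begins 51 mm behind the grasp point.
Start: joints at [1.074, 0.333, 0.04, 1.465, -0.013, 1.343, -0.059], TCP at [0.252, -0.599, 0.231] pointing down, gripper open.
Joint ranges: [-2.58, 2.58], [-0.38, 2.09], [-1.3, 1.39], [0.25, 2.4], [-1.5, 4.64], [0.08, 2.09], [-2.65, 2.65]. Speed limits (rad/s): [2.22, 2.22, 2.79, 2.79, 3.14, 3.14, 3.14].

### API

Orientations are given as a unit quaternion [x, y, z, w].
In Python, from rig import arm gives the robot as it stands.
- The arm moves only by the shell command python3 -m jog 'ROWS' [FORCE]. ROWS is JSON, one flat list of numbers, 5 for each row, row after row: the shift along the tool's x, y, z in m, then the turn about the tool's y in degrees, then the closure, from -1 (fully open) to 1 (shut), so that 0 is half open. A call has 1 to 12 rows; each row shifts and turns the commanded pose from where the row before left it, along the tool's axes as they then stand; what a row does not reach is not made up. A row lasts 1/10 s, in which the tool goes at most 50 mm and 8.59 degrees, less where a joint would pass 70% of its speed; a pose out of reach is approached as far as the arm can. A call is refused whole if a number of a shift passes 0.05 or a number of a turn 8.59, either way. A call with a gripper value outside its range is refused whole. The fingers move at their own pace and stop on an object; FORCE is the grip in N (left out, the last holds). Time passes only in rows, so rows that do not move let the fingers close. It gives the time, the measured TCP pose, the force and the opening at its end, in the units of the state.
- arm.state(): the state, without advancing time (a new reading comes with each control period).
- arm.grab_frame(name): name is "scene" or "top" or "wrist"; returns the picture (420x560x3 uint8, blue, green, red); there is no depth.
- arm.camera_model(name): a dict with "camera_matrix" (3x3 intrinsics, pixels), "k1" (the pictures are not rectified: a ray, as slopes to the right and down, at radius r is drawn at 1 + k1 r^2 times it, then the intrinsics apply), "origin" and "rotation" of the camera in the world; the wrist camera has in their place "mount" (4x4, takes a point from camera to tool coordinates, whose origin is the TCP and whose axes are the tool frame's). Camera axes: x right, y up, looking along -z (the intrinsics and any distortion apply to the point x, -y, -z); pixel columns grow to the right and rows downward; lengths in m; the calibration is good to about 2 mm. A picture is of the moment at which its call begins: read the wrist's pose just before it. camera_model takes no time and is no camera call.
- arm.hand_in(): hands the job in, once; it reports no verdict.
The state is a dict: "t": time; "joints": joint angles; "dq": joint speeds; "effort": joint torques, N m; "tool_pos": TCP position; "tcp_rot": TCP orientation; "ft_force": force on the tool from outside, world axes, zero at the start; "moment": the same for the moment, N m; "gripper_width": finger opening in m.
Only numpy, scipy, OpenCV 4.12 (cv2) and the standard library are available. Lean on these libraries where they do the work, as an engineer would, in place of code of your own. Each camera call takes 0.05 s, during which the arm holds its last target. There are 200 camera calls.

### The job

Check the top edge of the bent brass strip on the sprung work rest by touch: with the fingers closed and pointing down, set the fingertips lightly on the edge beside the round eye, and run them slowly along the curve of the edge, keeping the strip slightly pressed down, as far as the raised lump of solder. Finish while holding there: the closed fingertips stay resting lightly on top of the lump to show where it must be filed. Do not grip, lift or press hard on the strip, and leave everything else on the bench where it is.

Things in the scene. Friction and masses are not known exactly. Their poses are not given: they have to be found in the camera images.
- rest: Sprung work rest: dark wooden board 100 x 270 x 18 mm fixed to the bench, carrying the bent brass strip on two spring posts. Origin on the bench top directly below the middle of the strip; z up. The strip is an arc of radius 150 mm centred 150 mm from this origin along the rest's own -x axis, 50 degrees to either side; its eyed end is at +y. -x faces the robot, turned up to 0.5 rad.
- strip (a joint): How far the strip is pressed down on its springs, in m: 0 at rest, positive downward, stop at 0.012; negative if lifted. It stays level and gives 1 mm per 0.4 N, 4.8 N at the stop. The strip is brass, 5 mm thick, 22 mm tall, 262 mm long along the arc; its top edge is 60 mm above the bench at rest and nothing of the rest stands above it but the lump.
- edge0 (a point): Point on the top edge of the strip, in the middle of its thickness, 15 mm along the arc from the strip's end at the eye (a round 20 mm brass boss with a dark hole, same height as the strip, its centre 23 mm from this point). The stroke begins here.
- edge1 (a point): Point on the top edge of the strip, 45 mm along the arc from the eyed end (30 mm past edge0).
- edge2 (a point): Point on the top edge of the strip, 75 mm along the arc from the eyed end (60 mm past edge0).
- edge3 (a point): Point on the top edge of the strip, 105 mm along the arc from the eyed end (90 mm past edge0).
- edge4 (a point): Point on the top edge of the strip, 135 mm along the arc from the eyed end (120 mm past edge0).
- before_lump (a point): Point on the top edge of the strip, 30 mm along the arc before the lump; 170 to 220 mm from the eyed end, differing from start to start.
- lump_top (a point): Top of the lump of solder: a firm round grey low dome 23 mm across straddling the strip, standing 3 mm above the strip's top edge, 200 to 250 mm along the arc from the eyed end, differing from start to start. It is fast on the strip and goes down with it.
- pot: Small clear open pot, 52 mm across, 28 mm high, loose, on the hollow side of the strip. Origin under its centre. Leave alone.
- pot_lid: Clear screw lid, 56 mm across, 9 mm high, loose, beyond the strip. Origin under its centre. Leave alone.
- sample_tube: Capped sample tube standing, 32 mm across, 90 mm tall, loose, beyond the strip. Origin under its centre. Leave alone.
- file: Flat needle file lying along its x, 150 x 10 x 6 mm, loose, off the strip's plain end. Origin under its middle. Leave alone.
- brush: Paint brush lying along its x, about 165 x 9 x 8 mm, loose, off the strip's eyed end. Origin under its middle. Leave alone.
- hammer: Hammer lying along its x, 240 mm long. Leave alone.

How it is judged:
On the way, in this order (a step that is already met when the one before it is completed fails the run):
1. fingertips pressing lightly on the edge at 15 mm from the eyed end (horizontal distance between the grasp point and edge0 below 0.012 m and contact force between the fingers and rest above 0.15 N and value of joint strip above 0.0005 m), for 0.02 s.
2. fingertips pressing lightly on the edge at 45 mm from the eyed end (horizontal distance between the grasp point and edge1 below 0.012 m and contact force between the fingers and rest above 0.15 N and value of joint strip above 0.0005 m), for 0.02 s.
3. fingertips pressing lightly on the edge at 75 mm from the eyed end (horizontal distance between the grasp point and edge2 below 0.012 m and contact force between the fingers and rest above 0.15 N and value of joint strip above 0.0005 m), for 0.02 s.
4. fingertips pressing lightly on the edge at 105 mm from the eyed end (horizontal distance between the grasp point and edge3 below 0.012 m and contact force between the fingers and rest above 0.15 N and value of joint strip above 0.0005 m), for 0.02 s.
5. fingertips pressing lightly on the edge at 135 mm from the eyed end (horizontal distance between the grasp point and edge4 below 0.012 m and contact force between the fingers and rest above 0.15 N and value of joint strip above 0.0005 m), for 0.02 s.
6. fingertips pressing lightly on the edge 30 mm before the lump (horizontal distance between the grasp point and before_lump below 0.012 m and contact force between the fingers and rest above 0.15 N and value of joint strip above 0.0005 m), for 0.02 s.
7. fingertips resting on the lump (horizontal distance between the grasp point and lump_top below 0.012 m and contact force between the fingers and rest above 0.15 N and value of joint strip above 0.0005 m), for 0.2 s.
At the end, for the whole second after the job is handed in: The hand is within 12 mm (seen from above) of the lump's centre, and the fingertips rest on it with 0.15 to 10 N, the strip pressed down by at least 0.5 mm; the tube is upright and no loose thing has moved 15 mm (all of step 7 and contact force between the fingers and rest below 10 N and angle between sample_tube's own z axis and vertical below 0.2 rad and distance of each of pot, pot_lid, sample_tube, file, brush, hammer from where it was at the start of the episode below 0.015 m); the arm keeps its last pose, push and grip.
It fails at once if the strip is pressed hard (over 15 N) (contact force between the fingers and rest above 15 N).
It fails at once if the strip is lifted (value of joint strip below -0.003 m).
It fails at once if the strip is straddled, gripped or pushed from the side with the fingers down beside it (contact force between the fingers and rest above 0.15 N and z of the grasp point in the frame of rest below 0.057 m).
It fails at once if a bystander is moved (distance of any of pot, pot_lid, sample_tube, file, brush, hammer from where it was at the start of the episode above 0.015 m).
It also fails if it takes over 43 s, if anything falls off the work surface, if the arm or the gripper's body presses on something with over 40 N, if the wrist force passes 120 N, or if a joint passes its speed limit or range.

## Working session

There is one attempt and no reset: what is moved stays moved. The work goes in short steps, Python scripts to look and compute and a shell command to move; the robot and the scene stay as the last step left them, time stands still between calls to the robot, and variables do not carry over. Pictures are saved under pics/ and viewed, about 8 in all and at most 12, crops included, and the job is handed in when it is done.

```bash
mkdir -p pics; ls; python3 - <<'E'
from rig import arm
import cv2, numpy as np
np.set_printoptions(precision=4,suppress=True)
print(arm.state())
for n in("top","scene","wrist"):
    print(n,arm.camera_model(n))
    cv2.imwrite(f"pics/{n}0.png",arm.grab_frame(n))
E
```

```text
pics
{'t': 0.0, 'joints': array([ 1.0738,  0.3339,  0.0399,  1.4663, -0.0134,  1.3433, -0.0585]), 'dq': array([-0.0015, -0.0001,  0.0002,  0.0005, -0.0002, -0.    , -0.0008]), 'effort': array([ -0.0013, -65.6363,   1.335 , -40.3817,  -0.0596,   0.0447,
         0.0001]), 'tool_pos': array([ 0.2516, -0.5988,  0.2296]), 'tcp_rot': array([-0.1399,  0.6937, -0.6926,  0.1396]), 'ft_force': array([-0.5591, -0.4036, -0.6418]), 'moment': array([ 0.0442, -0.033 , -0.0136]), 'gripper_width': 0.08665811229755899}
top {'camera_matrix': array([[441.5186,   0.    , 276.407 ],
       [  0.    , 441.5186, 207.1425],
       [  0.    ,   0.    ,   1.    ]]), 'k1': -0.026469145698470146, 'origin': array([ 0.3751, -0.0688,  0.9894]), 'rotation': array([-0.0719,  0.0774,  0.7288, -0.6765])}
scene {'camera_matrix': array([[414.3679,   0.    , 280.719 ],
       [  0.    , 414.3679, 213.7048],
       [  0.    ,   0.    ,   1.    ]]), 'k1': -0.056657911165193475, 'origin': array([ 0.9122, -0.7028,  0.6682]), 'rotation': array([0.4136, 0.1011, 0.2326, 0.8744])}
wrist {'camera_matrix': array([[305.7737,   0.    , 282.1429],
       [  0.    , 305.7737, 207.7593],
       [  0.    ,   0.    ,   1.    ]]), 'k1': -0.05356759109206773, 'mount': array([[-0.0012, -0.9684, -0.2496, -0.0669],
       [-0.0001,  0.2496, -0.9684, -0.1543],
       [ 1.    , -0.0012, -0.0004,  0.0001],
       [ 0.    ,  0.    ,  0.    ,  1.    ]])}
```

View pics/top0.png

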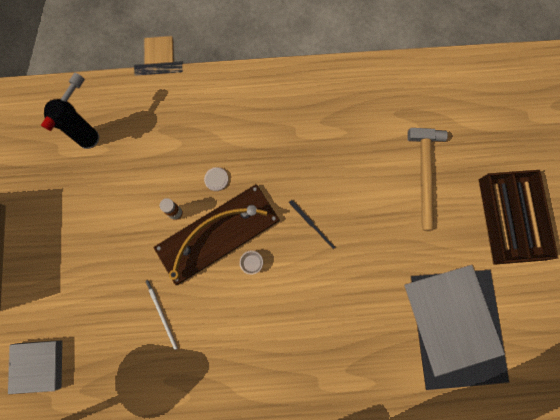

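View pics/scene0.png

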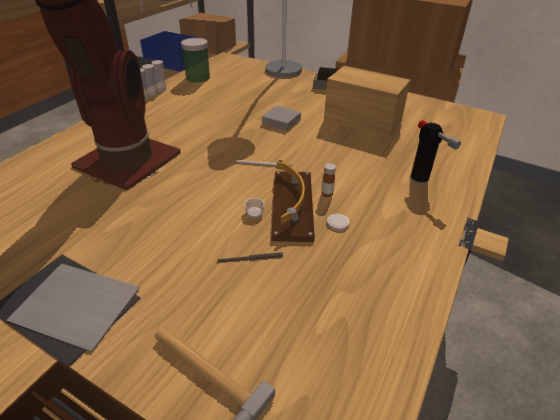

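The top view shows the strip with its eye at about (173,275) and the lump at (251,211). The pot is at (251,262), the lid at (216,179), the tube at (171,209), and the brush and file are off the two ends. Next I'll cast rays to the z=0.06 plane.

```bash
cat > h.py <<'E'
import numpy as np, cv2
from scipy.spatial.transform import Rotation as R
from rig import arm
np.set_printoptions(precision=4,suppress=True)
def cam(n,st=None):
    m=arm.camera_model(n)
    if n=="wrist":
        T=np.eye(4);T[:3,:3]=R.from_quat(st["tcp_rot"]).as_matrix();T[:3,3]=st["tool_pos"]
        T=T@m["mount"];o,r=T[:3,3],T[:3,:3]
    else: o=np.array(m["origin"]);r=R.from_quat(m["rotation"]).as_matrix()
    return m["camera_matrix"],m["k1"],o,r
def unproj(c,px,z):
    K,k,o,r=c;px=np.atleast_2d(px).astype(float)
    d=np.c_[(px[:,0]-K[0,2])/K[0,0],(px[:,1]-K[1,2])/K[1,1]];u=d.copy()
    for _ in range(10): u=d/(1+k*(u**2).sum(1,keepdims=True))
    w=np.c_[u[:,0],-u[:,1],-np.ones(len(u))]@r.T
    return o+w*((z-o[2])/w[:,2])[:,None]
def proj(c,P):
    K,k,o,r=c;q=(np.atleast_2d(P)-o)@r
    s=np.c_[q[:,0],-q[:,1]]/-q[:,2:];s=s*(1+k*(s**2).sum(1,keepdims=True))
    return s*[K[0,0],K[1,1]]+[K[0,2],K[1,2]]
E
python3 - <<'E'
from h import *
im=cv2.imread("pics/top0.png");c=cam("top")
for n,p,z in [("eye",(173,275),.06),("lump",(251,211),.063),("end",(268,212.5),.06),("pot",(251,262),.028),("tube",(168,204),.09),("lid",(216,179),.009)]: print(n,unproj(c,p,z)[0])
for n,p in [("bc1",(154,248)),("bc2",(178,285)),("bc3",(280,220)),("bc4",(258,185))]: print(n,unproj(c,p,.018)[0])
crop=im[170:300,140:300]; cv2.imwrite("pics/topcrop.png",cv2.resize(crop,None,fx=4.8,fy=4.5,interpolation=cv2.INTER_CUBIC))
sc=cv2.imread("pics/scene0.png")[140:260,230:360]
hsv=cv2.cvtColor(im,cv2.COLOR_BGR2HSV)
for p in [(173,275),(200,225),(220,213),(251,211),(185,240)]: print(p,hsv[p[1],p[0]],im[p[1],p[0]])
E
```

```text
eye [0.4459 0.1425 0.06  ]
lump [ 0.5693 -0.0287  0.063 ]
end [ 0.564  -0.0648  0.06  ]
pot [ 0.4639 -0.0201  0.028 ]
tube [0.5915 0.1423 0.09  ]
lid [0.6618 0.0494 0.009 ]
bc1 [0.5113 0.1925 0.018 ]
bc2 [0.4267 0.1418 0.018 ]
bc3 [ 0.5534 -0.0902  0.018 ]
bc4 [ 0.6379 -0.0464  0.018 ]
(173, 275) [113  43  48] [48 42 40]
(200, 225) [ 19 191 172] [ 43 123 172]
(220, 213) [ 17 183 142] [ 40  99 142]
(251, 211) [  8  26 145] [130 134 145]
(185, 240) [ 17 198 138] [ 31  92 138]
```

View pics/topcrop.png

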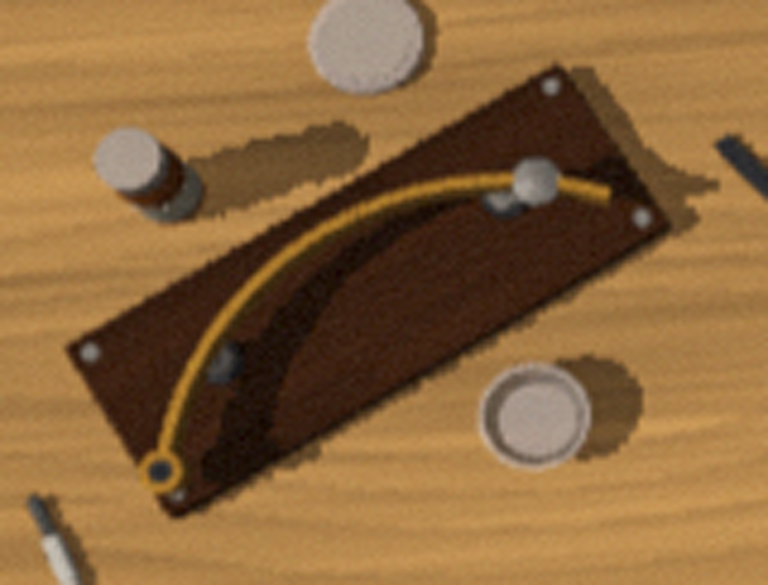

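The crop (4.8x and 4.5x, from column 140, row 170) shows the eye at (161,470), the lump at (535,181) and the plain end at (609,193). I'll fit the 150 mm arc to the brass pixels, then use the eye to get the yaw.

```bash
cat >> h.py <<'E'
def fitarc(P,r=.15,c0=None):
    from scipy.optimize import least_squares
    return least_squares(lambda q:np.hypot(*(P-q).T)-r,c0,loss="soft_l1",f_scale=.002)
E
cat > fit.py <<'E'
from h import *
im=cv2.imread("pics/top0.png");c=cam("top")
hsv=cv2.cvtColor(im,cv2.COLOR_BGR2HSV)
board=np.zeros(im.shape[:2],np.uint8)
cv2.fillPoly(board,[np.array([(157,249),(176,279),(277,219),(256,188)])],1)
m=(board>0)&(hsv[...,1]>150)&(hsv[...,2]>110)&(hsv[...,0]>12)&(hsv[...,0]<28)
ys,xs=np.nonzero(m);ok=~((ys>266)&(xs<182));xs,ys=xs[ok],ys[ok]
P=unproj(c,np.c_[xs,ys],.06)[:,:2]
f=fitarc(P,c0=[.43,.0]);C=f.x
res=np.hypot(*(P-C).T)-.15
eye=unproj(c,(140+161/4.8,170+470/4.5),.06)[0,:2];lump=unproj(c,(140+535/4.8,170+181/4.5),.062)[0,:2];end=unproj(c,(140+609/4.8,170+193/4.5),.06)[0,:2]
ang=lambda p:np.degrees(np.arctan2(*(p-C)[::-1]));rad=lambda p:np.hypot(*(p-C))
print(len(P),"C",C,"res std",res.std(),"rad eye/lump/end",rad(eye),rad(lump),rad(end))
y1=ang(eye)-50-np.degrees(.008/.15);y2=ang(end)+50
# board corners -> yaw
b=unproj(c,[(154,248),(178,285),(280,220),(258,185)],.018)[:,:2]
y3=np.degrees(np.arctan2(*((b[0]-b[3])[::-1])))-90;y4=np.degrees(np.arctan2(*((b[1]-b[2])[::-1])))-90
print("yaw",y1,y2,y3,y4)
yaw=np.mean([y1,y2]);s=lambda p:np.radians(yaw+50-ang(p))*.15
sl=s(lump);print("lump s",sl,"origin",C+.15*np.array([np.cos(np.radians(yaw)),np.sin(np.radians(yaw))]))
pts={k:C+.15*np.array([np.cos(t),np.sin(t)]) for k,t in [(k,np.radians(yaw+50)-k/.15) for k in (.015,.045,.075,.105,.135,sl-.03,sl)]}
for k,v in pts.items():print(round(k,4),v)
E
python3 fit.py
```

```text
296 C [ 0.4247 -0.0053] res std 0.001715559996214305 rad eye/lump/end 0.1483041736627106 0.14848244560223414 0.1498484598656931
yaw 28.3261255101193 27.637201973557296 27.90644080337495 28.650217394241977
lump s 0.22896694592356073 origin [0.5572 0.0651]
0.015 [0.4704 0.1376]
0.045 [0.4979 0.1256]
0.075 [0.5225 0.1085]
0.105 [0.5431 0.0868]
0.135 [0.559  0.0614]
0.199 [ 0.5746 -0.0001]
0.229 [ 0.5727 -0.03  ]
```

```bash
cat > goal.py <<'E'
# usage: goal.py x y z [yaw_deg of tool z axis]: remaining shift in tool axes
from h import *
import sys
s=arm.state();M=R.from_quat(s["tcp_rot"]).as_matrix();a=[float(v) for v in sys.argv[1:]]
print("t",round(s["t"],2),"pos",s["tool_pos"],"F",s["ft_force"],"w",round(s["gripper_width"],4))
print("axes x",M[:,0],"y",M[:,1],"z",M[:,2])
if len(a)>=3: print("shift mm",1000*M.T@(np.array(a[:3])-s["tool_pos"]))
yz=np.degrees(np.arctan2(M[1,2],M[0,2]));print("tool z yaw",yz)
E
python3 goal.py 0.4704 0.1376 0.11
```

```text
t 0.15 pos [ 0.2516 -0.599   0.2299] F [-0.4737 -0.1888  0.2192] w 0.0869
axes x [-0.9219 -0.3874  0.0001] y [-0.0005  0.0011 -1.    ] z [ 0.3874 -0.9219 -0.0012]
shift mm [-487.0075  120.5398 -594.165 ]
tool z yaw -67.20940061189664
```

```bash
python3 -m jog '[0,0,0,0,1, 0,0,0,0,1]' 5; python3 goal.py 0.48 -0.25 0.23
```

```text
t: 0.35
tool_pos: [0.2517, -0.5992, 0.2304]
tcp_rot: [-0.14, 0.693, -0.693, 0.14]
ft_force: [-0.6, -0.4, -0.3]
gripper_width: 0.0781
t 0.35 pos [ 0.2517 -0.5992  0.2304] F [-0.5912 -0.415  -0.2932] w 0.0781
axes x [-0.9219 -0.3873  0.    ] y [-0.0002  0.0003 -1.    ] z [ 0.3873 -0.9219 -0.0004]
shift mm [-345.7008    0.4329 -233.4822]
tool z yaw -67.21155519485224
```

```bash
python3 -m jog '[-0.045,0,-0.008,-5,1, -0.045,0,-0.008,-5,1, -0.045,0,-0.008,-5,1, -0.045,0,-0.008,-5,1, -0.045,0,-0.008,-5,1, -0.045,0,-0.008,-5,1, -0.045,0,-0.008,-5,1, -0.045,0,-0.008,-5,1, -0.045,0,-0.008,-5,1, -0.045,0,-0.008,-5,1]'; python3 goal.py 0.4704 0.1376 0.15
```

```text
t: 1.35
tool_pos: [0.504, -0.2329, 0.2306]
tcp_rot: [0.421, -0.568, 0.568, -0.421]
ft_force: [0.4, 0.3, 0.8]
gripper_width: 0.0028
t 1.35 pos [ 0.504  -0.2329  0.2306] F [0.4213 0.2504 0.8321] w 0.0028
axes x [-0.2922 -0.9564 -0.0001] y [ 0.0004 -0.     -1.    ] z [ 0.9564 -0.2922  0.0004]
shift mm [-344.5381   80.5698 -140.4504]
tool z yaw -16.987502474966714
```

```bash
python3 -m jog '[-0.038,0,-0.016,-5,1, -0.039,0,-0.012,-5,1, -0.04,0,-0.008,-5,1, -0.041,0,-0.004,-5,1, -0.041,0,0,-5,1, -0.041,0,0.004,-5,1, -0.04,0,0.008,-5,1, -0.039,0,0.012,-5,1, -0.02,0,0.008,-5,1, 0,0,0,0,1, 0,0,0,0,1]'; python3 - <<'E'
from h import *
import pickle
s=arm.state();im=arm.grab_frame("wrist");cv2.imwrite("pics/w1.png",im);pickle.dump(s,open("w1.pkl","wb"));c=cam("wrist",s)
C=np.array([.4247,-.0053]);yaw=np.radians(28)
for k in (-.008,.015,.045,.075,.105,.135,.199,.229):
    t=yaw+np.radians(50)-k/.15
    u=proj(c,[*(C+.15*np.array([np.cos(t),np.sin(t)])),.06])[0];print(k,u)
    cv2.circle(im,(int(u[0]),int(u[1])),2,(255,0,255),-1)
cv2.imwrite("pics/w1o.png",im)
E
python3 goal.py 0.4704 0.1376 0.11
```

```text
t: 2.45
tool_pos: [0.485, 0.1137, 0.2305]
tcp_rot: [0.605, -0.365, 0.365, -0.605]
ft_force: [0.3, -0.6, 0.5]
gripper_width: 0.0004
-0.008 [264.8559 153.3922]
0.015 [281.3224 167.761 ]
0.045 [298.6618 189.3802]
0.075 [310.7634 213.1182]
0.105 [317.3684 237.7494]
0.135 [318.5347 262.1429]
0.199 [304.4885 309.1009]
0.229 [291.3313 327.2032]
t 2.5 pos [0.4852 0.1129 0.2305] F [ 0.9645 -0.9514 -0.4826] w 0.0005
axes x [ 0.4643 -0.8857  0.0004] y [-0.0001 -0.0005 -1.    ] z [ 0.8857  0.4643 -0.0003]
shift mm [-28.803  120.4712  -1.5605]
tool z yaw 27.66538845373909
```

View pics/w1o.png

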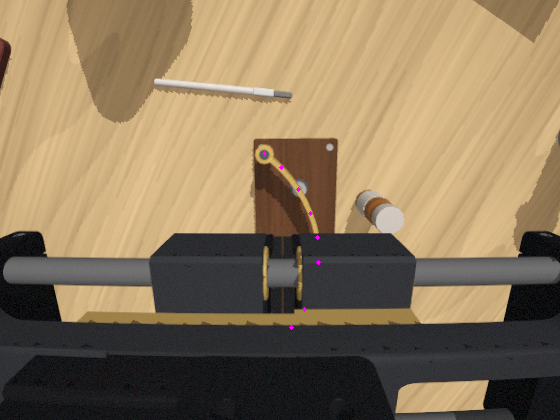

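The wrist view agrees with the fit: the predicted eye (265,153) and edge points fall on the brass. Now I'll descend over edge0.

```bash
python3 -m jog '[-0.029,0,-0.0015,0,1, 0,0.04,0,0,1, 0,0.04,0,0,1, 0,0.035,0,0,1, 0,0.02,0,0,1, 0,0.008,0,0,1, 0,0,0,0,1, 0,0,0,0,1, 0,0,0,0,1]'; python3 goal.py 0.4704 0.1376 0.064
```

```text
t: 3.4
tool_pos: [0.4712, 0.1388, 0.0889]
tcp_rot: [-0.605, 0.365, -0.366, 0.606]
ft_force: [-0.6, -0.3, -0.1]
gripper_width: 0.0008
t 3.4 pos [0.4712 0.1388 0.0889] F [-0.5526 -0.2765 -0.0627] w 0.0008
axes x [ 0.4656 -0.885   0.0008] y [ 0.0021  0.0002 -1.    ] z [0.885  0.4656 0.002 ]
shift mm [ 0.6979 24.8798 -1.3356]
tool z yaw 27.749870595285305
```

```bash
python3 -m jog '[0,0.006,0,0,1, 0,0.006,0,0,1, 0,0.004,0,0,1, 0,0.002,0,0,1, 0,0.001,0,0,1, 0,0,0,0,1, 0,0,0,0,1]'; python3 -m jog '[0,0,0,0,1]'; python3 -m jog '[0,0.001,0,0,1, 0,0.001,0,0,1, 0,0,0,0,1, 0,0,0,0,1]';python3 -m jog '[0,0,0,0,1]'
```

```text
t: 4.1
tool_pos: [0.4703, 0.1389, 0.0687]
tcp_rot: [-0.605, 0.365, -0.365, 0.606]
ft_force: [-0.6, 0.8, 0.8]
gripper_width: 0.0005
t: 4.2
tool_pos: [0.4704, 0.1389, 0.0687]
tcp_rot: [-0.605, 0.365, -0.365, 0.606]
ft_force: [0.4, -1.2, 0.1]
gripper_width: 0.0006
t: 4.6
tool_pos: [0.4704, 0.1389, 0.0666]
tcp_rot: [-0.605, 0.365, -0.365, 0.606]
ft_force: [0.6, 0.4, 1.7]
gripper_width: 0.0007
t: 4.7
tool_pos: [0.4703, 0.1389, 0.0666]
tcp_rot: [-0.605, 0.365, -0.365, 0.606]
ft_force: [0.4, -0.1, 0.8]
gripper_width: 0.0007
```

```bash
python3 -m jog '[0,0.001,0,0,1, 0,0.001,0,0,1, 0,0.0006,0,0,1, 0,0,0,0,1]'; for i in 1 2 3 4; do python3 -m jog '[0,0,0,0,1]' | grep -E "pos|force"; done
python3 - <<'E'
from h import *
s=arm.state();M=R.from_quat(s["tcp_rot"]).as_matrix()
C=np.array([.4247,-.0053]);t0=np.radians(78);P=s["tool_pos"][:2]
print(s["t"],s["tool_pos"],M[:,1])
prev=P
for k in np.r_[np.arange(.020,.229,.005),.229]:
    t=t0-k/.15;Q=C+.15*np.array([np.cos(t),np.sin(t)])
    d=M.T@np.array([*(Q-prev),0])
    print(round(k,3),"dx %.1f dz %.1f"%(d[0]*1e3,d[2]*1e3),Q,end="\n");prev=Q
E
```

```text
t: 5.1
tool_pos: [0.4703, 0.1389, 0.064]
tcp_rot: [-0.605, 0.365, -0.365, 0.605]
ft_force: [1.1, -0.1, 1.2]
gripper_width: 0.0006
tool_pos: [0.4703, 0.1389, 0.064]
ft_force: [0.5, 0.1, 1.8]
tool_pos: [0.4703, 0.1389, 0.064]
ft_force: [0.3, -0.3, 1.8]
tool_pos: [0.4703, 0.1389, 0.064]
ft_force: [0.8, 0.6, 2.7]
tool_pos: [0.4703, 0.1389, 0.064]
ft_force: [1.2, 0.9, 1.8]
5.5 [0.4703 0.1389 0.064 ] [ 0.0003  0.0001 -1.    ]
0.02 dx 4.8 dz 2.9 [0.4751 0.136 ]
0.025 dx 3.7 dz 3.3 [0.4798 0.1342]
0.03 dx 3.8 dz 3.2 [0.4844 0.1323]
0.035 dx 4.0 dz 3.1 [0.489  0.1302]
0.04 dx 4.1 dz 2.9 [0.4934 0.128 ]
0.045 dx 4.1 dz 2.8 [0.4979 0.1257]
0.05 dx 4.2 dz 2.7 [0.5022 0.1231]
0.055 dx 4.3 dz 2.5 [0.5064 0.1205]
0.06 dx 4.4 dz 2.4 [0.5106 0.1177]
0.065 dx 4.5 dz 2.2 [0.5146 0.1148]
0.07 dx 4.6 dz 2.1 [0.5186 0.1117]
0.075 dx 4.6 dz 1.9 [0.5224 0.1085]
0.08 dx 4.7 dz 1.8 [0.5261 0.1052]
0.085 dx 4.7 dz 1.6 [0.5298 0.1017]
0.09 dx 4.8 dz 1.4 [0.5333 0.0982]
0.095 dx 4.8 dz 1.3 [0.5367 0.0945]
0.1 dx 4.9 dz 1.1 [0.5399 0.0907]
0.105 dx 4.9 dz 1.0 [0.5431 0.0868]
0.11 dx 4.9 dz 0.8 [0.5461 0.0828]
0.1
[... 182 characters left out ...]
x 5.0 dz -0.2 [0.5612 0.057 ]
0.145 dx 5.0 dz -0.4 [0.5632 0.0524]
0.15 dx 5.0 dz -0.5 [0.565  0.0477]
0.155 dx 5.0 dz -0.7 [0.5667 0.043 ]
0.16 dx 4.9 dz -0.9 [0.5682 0.0383]
0.165 dx 4.9 dz -1.0 [0.5696 0.0335]
0.17 dx 4.9 dz -1.2 [0.5708 0.0286]
0.175 dx 4.8 dz -1.4 [0.5719 0.0237]
0.18 dx 4.8 dz -1.5 [0.5728 0.0188]
0.185 dx 4.7 dz -1.7 [0.5735 0.0139]
0.19 dx 4.7 dz -1.8 [0.574  0.0089]
0.195 dx 4.6 dz -2.0 [0.5744 0.0039]
0.2 dx 4.5 dz -2.1 [ 0.5746 -0.0011]
0.205 dx 4.4 dz -2.3 [ 0.5747 -0.0061]
0.21 dx 4.4 dz -2.4 [ 0.5746 -0.0111]
0.215 dx 4.3 dz -2.6 [ 0.5743 -0.0161]
0.22 dx 4.2 dz -2.7 [ 0.5739 -0.0211]
0.225 dx 4.1 dz -2.9 [ 0.5733 -0.026 ]
0.229 dx 3.2 dz -2.4 [ 0.5727 -0.03  ]
```

Contact is good: about 1.9 N at about 4 mm of press. I'll stroke at 25 mm/s, 30 mm per call, checking each time.

```bash
python3 -m jog '[0.0024,0,0.0015,0,1, 0.0024,0,0.0015,0,1, 0.0019,0,0.0016,0,1, 0.0019,0,0.0016,0,1, 0.0019,0,0.0016,0,1, 0.0019,0,0.0016,0,1, 0.002,0,0.0016,0,1, 0.002,0,0.0015,0,1, 0.002,0,0.0015,0,1, 0.002,0,0.0014,0,1, 0.002,0,0.0014,0,1, 0.0021,0,0.0014,0,1]'; python3 goal.py 0.4979 0.1257 0.064
```

```text
t: 6.7
tool_pos: [0.4979, 0.1256, 0.064]
tcp_rot: [-0.605, 0.365, -0.365, 0.605]
ft_force: [-1.3, 0.0, 2.1]
gripper_width: 0.0003
t 6.7 pos [0.4979 0.1256 0.064 ] F [-1.3443  0.0306  2.0859] w 0.0003
axes x [ 0.4663 -0.8846 -0.    ] y [ 0.  0. -1.] z [0.8846 0.4663 0.    ]
shift mm [-0.1144 -0.0177  0.0467]
tool z yaw 27.792283886564594
```

Tracking to 0.1 mm. Two more segments.

```bash
python3 -m jog '[0.0021,0,0.0014,0,1, 0.0021,0,0.0013,0,1, 0.0021,0,0.0013,0,1, 0.0022,0,0.0012,0,1, 0.0022,0,0.0012,0,1, 0.0022,0,0.0012,0,1, 0.0022,0,0.0011,0,1, 0.0023,0,0.0011,0,1, 0.0023,0,0.0011,0,1, 0.0023,0,0.001,0,1, 0.0023,0,0.001,0,1, 0.0023,0,0.0009,0,1]'; python3 goal.py 0.5224 0.1085 0.064
python3 -m jog '[0.0023,0,0.0009,0,1, 0.0024,0,0.0009,0,1, 0.0023,0,0.0008,0,1, 0.0024,0,0.0008,0,1, 0.0024,0,0.0007,0,1, 0.0024,0,0.0007,0,1, 0.0024,0,0.0007,0,1, 0.0024,0,0.0006,0,1, 0.0024,0,0.0006,0,1, 0.0025,0,0.0005,0,1, 0.0024,0,0.0005,0,1, 0.0025,0,0.0005,0,1]'; python3 goal.py 0.5431 0.0868 0.064
```

```text
t: 7.9
tool_pos: [0.5225, 0.1084, 0.064]
tcp_rot: [-0.605, 0.365, -0.365, 0.605]
ft_force: [-1.4, 0.4, 2.9]
gripper_width: 0.0002
t 7.9 pos [0.5225 0.1084 0.064 ] F [-1.4292  0.4233  2.9342] w 0.0002
axes x [ 0.4662 -0.8847 -0.0001] y [ 0.      0.0001 -1.    ] z [0.8847 0.4662 0.0001]
shift mm [-0.1125 -0.024  -0.0903]
tool z yaw 27.78845645162919
t: 9.1
tool_pos: [0.5432, 0.0868, 0.064]
tcp_rot: [-0.605, 0.365, -0.365, 0.605]
ft_force: [-1.0, 0.4, 1.6]
gripper_width: 0.0006
t 9.1 pos [0.5432 0.0868 0.064 ] F [-0.9589  0.4261  1.582 ] w 0.0006
axes x [ 0.4663 -0.8846 -0.0001] y [-0.      0.0001 -1.    ] z [0.8846 0.4663 0.    ]
shift mm [-0.0449 -0.0352 -0.0363]
tool z yaw 27.791568844400576
```

```bash
python3 -m jog '[0.0025,0,0.0004,0,1, 0.0024,0,0.0004,0,1, 0.0025,0,0.0003,0,1, 0.0025,0,0.0003,0,1, 0.0025,0,0.0003,0,1, 0.0025,0,0.0002,0,1, 0.0025,0,0.0002,0,1, 0.0025,0,0.0001,0,1, 0.0025,0,0.0001,0,1, 0.0025,0,0,0,1, 0.0025,0,0,0,1, 0.0025,0,0,0,1]'; python3 goal.py 0.559 0.0615 0.064
python3 -m jog '[0.0025,0,-0.0001,0,1, 0.0025,0,-0.0001,0,1, 0.0025,0,-0.0002,0,1, 0.0025,0,-0.0002,0,1, 0.0025,0,-0.0002,0,1, 0.0025,0,-0.0003,0,1, 0.0025,0,-0.0003,0,1, 0.0025,0,-0.0004,0,1, 0.0025,0,-0.0004,0,1, 0.0024,0,-0.0005,0,1, 0.0025,0,-0.0005,0,1, 0.0024,0,-0.0005,0,1]'; python3 goal.py 0.5696 0.0335 0.064
```

```text
t: 10.3
tool_pos: [0.5591, 0.0614, 0.064]
tcp_rot: [-0.605, 0.365, -0.365, 0.605]
ft_force: [-0.0, 1.6, 2.2]
gripper_width: 0.0008
t 10.3 pos [0.5591 0.0614 0.064 ] F [-0.0121  1.5669  2.1526] w 0.0008
axes x [ 0.4663 -0.8846 -0.0001] y [-0.      0.0001 -1.    ] z [ 0.8846  0.4663 -0.    ]
shift mm [-0.153  -0.0391 -0.0267]
tool z yaw 27.792617553612445
t: 11.5
tool_pos: [0.5697, 0.0333, 0.064]
tcp_rot: [-0.605, 0.365, -0.365, 0.605]
ft_force: [-0.4, 0.3, 1.0]
gripper_width: 0.0004
t 11.5 pos [0.5697 0.0333 0.064 ] F [-0.3996  0.3217  1.0248] w 0.0004
axes x [ 0.4663 -0.8846 -0.    ] y [ 0.  0. -1.] z [0.8846 0.4663 0.    ]
shift mm [-0.2662 -0.024   0.0297]
tool z yaw 27.792439516538774
```

```bash
python3 -m jog '[0.0024,0,-0.0006,0,1, 0.0024,0,-0.0006,0,1, 0.0024,0,-0.0007,0,1, 0.0024,0,-0.0007,0,1, 0.0024,0,-0.0007,0,1, 0.0024,0,-0.0008,0,1, 0.0024,0,-0.0008,0,1, 0.0023,0,-0.0009,0,1, 0.0023,0,-0.0009,0,1, 0.0023,0,-0.0009,0,1, 0.0023,0,-0.001,0,1, 0.0023,0,-0.001,0,1]'; python3 goal.py 0.5744 0.0039 0.064
python3 -m jog '[0.0022,0,-0.001,0,1, 0.0022,0,-0.0011,0,1, 0.0022,0,-0.0011,0,1, 0.0022,0,-0.0012,0,1]'; python3 goal.py 0.5747 -0.0061 0.064
```

```text
t: 12.7
tool_pos: [0.5744, 0.0037, 0.064]
tcp_rot: [-0.605, 0.365, -0.365, 0.605]
ft_force: [0.5, 1.4, 2.5]
gripper_width: 0.0004
t 12.7 pos [0.5744 0.0037 0.064 ] F [0.5393 1.4147 2.4534] w 0.0004
axes x [ 0.4663 -0.8846 -0.    ] y [ 0.  0. -1.] z [0.8846 0.4663 0.    ]
shift mm [-0.1156 -0.0428  0.1108]
tool z yaw 27.795431396052557
t: 13.1
tool_pos: [0.5746, -0.0061, 0.064]
tcp_rot: [-0.605, 0.365, -0.365, 0.605]
ft_force: [-0.5, 0.8, 2.4]
gripper_width: 0.0007
t 13.1 pos [ 0.5746 -0.0061  0.064 ] F [-0.4915  0.8277  2.3637] w 0.0007
axes x [ 0.4663 -0.8846 -0.    ] y [ 0.      0.0001 -1.    ] z [0.8846 0.4663 0.0001]
shift mm [ 0.072  -0.0267  0.1081]
tool z yaw 27.79240927606602
```

```bash
python3 -m jog '[0.0022,0,-0.0012,0,1, 0.0022,-0.0003,-0.0012,0,1, 0.0022,-0.0003,-0.0013,0,1, 0.0021,-0.0003,-0.0013,0,1, 0.0021,-0.0003,-0.0013,0,1, 0.0021,-0.0003,-0.0014,0,1]'; python3 goal.py 0.5739 -0.0211 0.0625; python3 -m jog '[0.0021,-0.0003,-0.0014,0,1, 0.0021,-0.0003,-0.0014,0,1, 0.002,-0.0003,-0.0015,0,1, 0.002,0,-0.0015,0,1, 0.0016,0,-0.0012,0,1, 0,0,0,0,1, 0,0,0,0,1, 0,0,0,0,1]'; python3 goal.py 0.5727 -0.03 0.0664
python3 - <<'E'
from h import *
cv2.imwrite("pics/s2.png",cv2.resize(arm.grab_frame("scene")[120:290,210:380],None,fx=3.5,fy=3.5,interpolation=cv2.INTER_CUBIC))
im=arm.grab_frame("top");cv2.imwrite("pics/t2.png",cv2.resize(im[150:310,130:340],None,fx=3.5,fy=3.5,interpolation=cv2.INTER_CUBIC))
E
```

```text
t: 13.7
tool_pos: [0.5738, -0.0214, 0.0655]
tcp_rot: [0.605, -0.365, 0.365, -0.605]
ft_force: [-0.1, 2.4, 2.7]
gripper_width: 0.0007
t 13.7 pos [ 0.5738 -0.0214  0.0655] F [-0.0531  2.3724  2.725 ] w 0.0007
axes x [ 0.466  -0.8848  0.0003] y [ 0.0001 -0.0003 -1.    ] z [ 0.8848  0.466  -0.    ]
shift mm [-0.2268  3.0357  0.2435]
tool z yaw 27.775480125760858
t: 14.5
tool_pos: [0.572, -0.0333, 0.0663]
tcp_rot: [0.606, -0.365, 0.365, -0.605]
ft_force: [-0.7, -0.8, 2.2]
gripper_width: 0.0003
t 14.5 pos [ 0.572  -0.0333  0.0663] F [-0.6809 -0.8123  2.1724] w 0.0003
axes x [ 0.466  -0.8848  0.0003] y [-0.0002 -0.0005 -1.    ] z [ 0.8848  0.466  -0.0004]
shift mm [-2.5922 -0.0724  2.1087]
tool z yaw 27.775158086363824
```

View pics/s2.png

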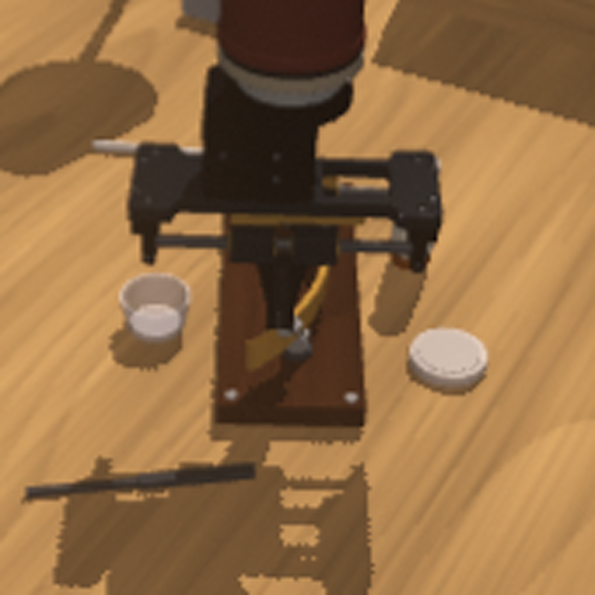

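The scene view shows the closed fingers standing on the grey lump at crop (293,338), with the pot, lid, tube and file in place. I'm about 3 mm past the estimate, so I'll check the lump position independently in the first scene image before nudging back.

```bash
python3 - <<'E'
from h import *
im=cv2.imread("pics/scene0.png");c=cam("scene");u=proj(c,[.5727,-.03,.062])[0];print("pred",u)
for n,z in(("scene",.0615),("top",.0615)):
    im=cv2.imread(f"pics/{n}0.png");c=cam(n);u=proj(c,[.5727,-.03,z])[0]
    hsv=cv2.cvtColor(im,cv2.COLOR_BGR2HSV);m=((hsv[...,1]<75)&(hsv[...,2]>75)).astype(np.uint8)
    k,l,st,ce=cv2.connectedComponentsWithStats(m)
    for i in range(1,k):
        if np.hypot(*(ce[i]-u))<18 and st[i,4]>8: print(n,u,"blob",ce[i],st[i],unproj(c,ce[i],z)[0])
im=cv2.imread("pics/scene0.png")[185:245,255:335];cv2.imwrite("pics/sc.png",cv2.resize(im,None,fx=8,fy=8,interpolation=cv2.INTER_CUBIC))
E
```

```text
pred [291.2795 208.3528]
scene [291.2726 208.5196] blob [291.1  210.25] [287 208   9   6  40] [ 0.5754 -0.0358  0.0615]
scene [291.2726 208.5196] blob [295. 217.] [292 214   6   6  22] [ 0.5946 -0.0528  0.0615]
top [251.5461 209.5604] blob [249.6442 210.6731] [241 205  15  12 104] [ 0.5706 -0.0258  0.0615]
```

View pics/sc.png

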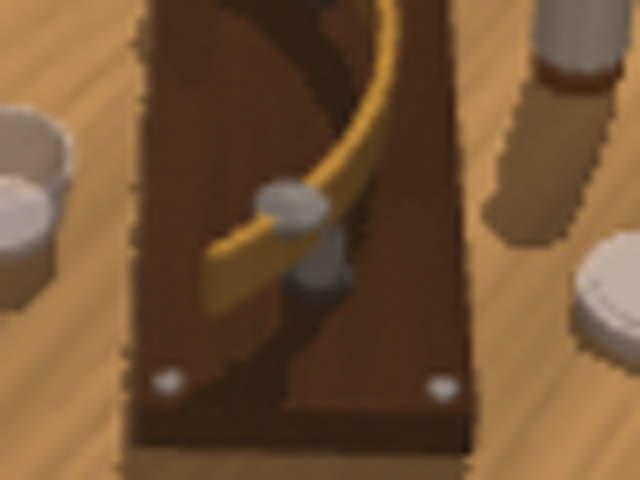

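View pics/t2.png

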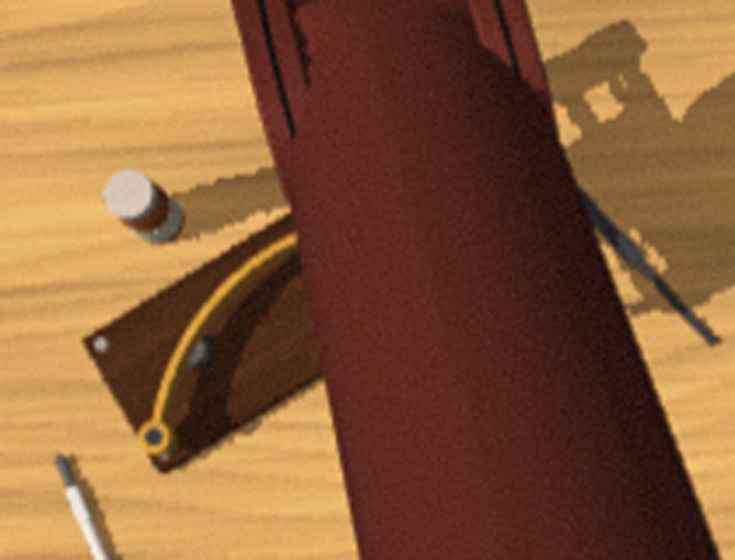

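The scene view puts the lump at about y = -0.036 and the top view at about -0.030. The hand is at -0.033, midway, so I'll leave it there, do a last force check and hand in.

```bash
for i in 1 2 3 4 5; do python3 -m jog '[0,0,0,0,1]' | grep -E "pos|force"; done; python3 -c "
from rig import arm
print(arm.state()['t'],arm.hand_in())"
```

```text
tool_pos: [0.5721, -0.0331, 0.0663]
ft_force: [-0.0, -0.7, 1.4]
tool_pos: [0.5721, -0.033, 0.0663]
ft_force: [-1.1, -1.1, 2.1]
tool_pos: [0.5721, -0.0329, 0.0663]
ft_force: [0.1, -1.3, 2.7]
tool_pos: [0.5721, -0.0329, 0.0664]
ft_force: [0.5, -1.4, 1.7]
tool_pos: [0.5721, -0.0328, 0.0664]
ft_force: [-0.4, -1.5, 2.0]
the job is handed in; nothing more can be done
15.1 None
```

The stroke is finished and handed in at 15.1 s, with the closed fingertips resting on the solder lump. No verdict was reported.

- **Stroke:** I found the strip by fitting its 150 mm arc to the top image; the wrist view agreed to about a pixel. The fingertips pressed the strip down about 4 mm beside the eye and followed the edge at about 25 mm/s. At every stop they were within 0.3 mm of the planned path, except about 3 mm past the lump estimate at the end. Vertical force read 1 to 3 N throughout.
- **Final hold:** the last force readings averaged about 2 N upward, with the strip pressed down about 4.7 mm going by height, which agrees. The tool drifted by less than 1 mm.
- **Disagreement:** the two cameras placed the lump about 6 mm apart along the strip. I left the hand roughly midway, about 3 mm from either estimate and inside the 12 mm limit.
- **Bystanders:** by eye, the pot, lid, tube, file and brush looked undisturbed in the last pictures. The hammer was outside those crops, but the arm never came down near it.

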